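Screw the soap press down on the block

TASK

Slide the mould tray fully home under the press, against its rear stop. Then turn the press's T-handle clockwise, a good half turn to a full turn, changing from one end of the bar to the other as it comes round, until the pad is firmly on the soap block: feel the handle stiffen and stop there, so that the soft block is held tight but not crushed. Leave the press screwed down, and do not disturb the other things on the table.

Things in the scene. Friction and masses are not known exactly. Their poses are not given: they have to be found in the camera images.
- press: Grey bench screw press, fixed to the table. Origin on the table straight under the vertical screw axis; x points from its open front (robot side) to its rear, z up. Its head (press x -35 to 105 mm, y +-35 mm) reaches up to 205 mm; the T-handle turns above it. The bed under the tray is set to a different height each time, so where the pad meets the soap is found by feel.
- handle_hub (a point): T-handle's centre on the screw axis, 235 mm above the table, height fixed: hub 32 mm wide, level round steel bar 14 mm thick, 214 mm long. Clockwise from above lowers the pad 48 mm a turn; it stays where left. Free it needs about 0.35 N m; once the pad bears on the soap, up to 0.9 N m more per rad: 25 N on the soap adds 0.19 N m, 45 N 0.34, 80 N 0.61. It takes 3.3 to 6 rad in all.
- guard (a point): Centre of a dark fixed guard box at the press's rear (50 mm along press x, 160 mm across, 50 mm high; underside 268 mm above the table, front face 97 mm behind the screw axis). The bar passes beneath it, a hand holding the bar does not: take the bar's ends at the sides and front.
- bar_end_a (a point): Point on the T-handle bar's centre line, 90 mm from the screw axis, near one end (14 mm round steel bar; its tip is 17 mm farther). Turns with the handle.
- bar_end_b (a point): The same point at the other end of the bar, 90 mm on the opposite side of the axis.
- pad: Sprung pad on the press's ram, on the screw axis: a dark steel holder (36 mm wide; origin at the centre of its underside, z up) with a round brass foot 48 mm wide screwed into it. The foot's flat face is 10 to 18 mm below this origin: the foot is set differently each time and its height is not measured. It goes down onto the soap as the T-handle is turned clockwise.
- tray: Loose aluminium mould tray on the press's bed between two guide rails, 215 mm long, 92 mm wide, base 8 mm thick, 0.5 to 0.8 kg. Origin at its underside under the centre of the soap's pocket; x points along the rails to the rear stop. Home, its rear edge meets the stop with the origin on the screw axis; at the start it is 35 to 60 mm short. It slides with about 3 to 7 N.
- tab_top (a point): Middle of the top edge of the tray's upright dark steel tab, 150 mm in front of the tray's origin: 12 mm thick along the tray, 50 mm wide across, reaching up from 8 to 55 mm above the tray's underside. Push it or pinch it from above.
- soap: Off-white soap block in the tray's pocket, 80 mm along the tray, 55 mm across, 40 mm high; origin at the centre of its underside, which lies on the tray's base. The pocket is 84 by 59 mm inside with a 12 mm rim. The pad holds it tight with 25 N or more; over 80 N crushes it.
- spare_block: Bystander: another off-white block 75 by 55 by 45 mm standing on the table. Leave alone.
- dish: Bystander: white bowl 100 mm wide, 50 mm high. Leave alone.
- scrub_brush: Bystander: brush lying on the table. Leave alone.
Things that resemble listed ones, but are neither listed nor needed, are in the scene too. Several things have the shape of the tray; the one meant has the colours described above. Leave any blue look-alike of the soap alone.

How it is judged:
By the outcome, as a careful person would: the job done as asked, in the order asked, and still so for the second after the job is handed in, with the robot touching nothing.
It also fails if it takes over 72 s, if anything falls off the work surface, if the arm or the gripper's body presses on something with over 40 N, if the wrist force passes 120 N, or if a joint passes its speed limit or range.

ROBOT

A 7-joint arm with a two-finger parallel gripper is mounted at the origin on the work surface. World frame = base frame: x ahead of the robot, y to its left, z up, the work surface at z = 0. Lengths are in m, angles in rad, forces in N, time in s.
With the tool pointing down it reaches from about 0.425 to 0.875 m from the base axis. Payload 9.9 kg.
Tool frame: the origin (TCP) lies between the finger pads; the fingertips stand 22 mm ahead of it and the grasp point (between the pads) lies 3 mm ahead of it; x points along the fingers, y is the direction in which the jaws open and shut, and the axes are right-handed (so a half turn about x gives the same grasp; the last joint's range is limited). The gripper opens to 85 mm and grips with 20 to 120 N. Pads are 22 mm wide; open, the fingers measure 114 mm over their backs; the gripper's body (76 mm by 85 mm) begins 54 mm behind the grasp point. The pads swing forward as they close: fully open they stand 13 mm farther back than shut.
Start: joints at [1.11, 0.576, 0.025, 1.437, -0.015, 1.129, -0.057], TCP at [0.248, -0.628, 0.253] pointing down, gripper open.
Joint ranges: [-2.76, 2.76], [-0.34, 2.15], [-1.52, 1.57], [0.19, 2.46], [-1.09, 4.23], [0.17, 1.99], [-2.82, 2.82]. Speed limits (rad/s): [2.22, 2.22, 3.01, 3.01, 3.14, 3.14, 3.14].

INTERFACE

Orientations are given as a unit quaternion [w, x, y, z].
In Python, from rig import manip, optics gives the robot as it stands. The module is installed in compiled form; this text tells all that it offers.
- The arm moves only by the tool drive_tool, never from a script. Its argument "series" is a list of rows, each a list of 6 numbers: the shift along the tool's x, y, z normalised to -1 to 1, where 1 is 0.025 m, then the turn, a rotation vector about the tool's x, y, z normalised to -1 to 1, where 1 is 5 degrees. In form: [[x, y, z, rx, ry, rz], ...]. A call has 1 to 8 rows; each row shifts and turns the commanded pose from where the row before left it, along the tool's axes as they then stand; what a row does not reach is not made up. A row lasts 1/8 s, in which the tool goes at most 62.5 mm and 10.7 degrees, less where a joint would pass 70% of its speed; a pose out of reach is approached as far as the arm can. A call with a number of a shift or a turn outside -1 to 1 is refused whole. A call with a gripper value outside its range is refused whole. "grip" is the opening in per cent of the stroke, from 0 (shut) to 100 (fully open), set as the call begins (left out, the last holds). The fingers move at their own pace and stop on an object; "newtons" is the grip in N (left out, the last holds). Time passes only in rows, so rows that do not move let the fingers close. It gives the time, the measured TCP pose, the force and the opening at its end, in the units of the state.
- manip.sense(): the state, without advancing time (a new reading comes with each control period).
- optics.camera(name): name is "scene" or "top"; returns the picture (400x640x3 uint8, red, green, blue); there is no depth.
- optics.camera_model(name): a dict with "mtx" (3x3 intrinsics, pixels), "dist_coeffs" ([k1, k2, p1, p2, k3] as OpenCV has them; the pictures are not rectified), "rvec" (rotation vector, rad) and "tvec" (3), from world to camera coordinates, as OpenCV has them. Camera axes: x right, y down, z forward; pixel columns grow to the right and rows downward; lengths in m; the calibration is good to about 2 mm. A picture is of the moment at which its call begins. camera_model takes no time and is no camera call.
- manip.job_done(): hands the job in, once; it reports no verdict.
Trained networks look in the newest picture that a camera, given by its name, has taken for a name from the list of things; names that differ only in an ending like _2 or _b are one class to them, and where a whole thing is asked for, a point or a joint stands for the part that bears it (a point fixed in the world has none). Each returns a list of dicts, best first, with "score" (0 to 1); they miss things now and then, are a little off and sometimes report something else, mostly with a low value. They report only what shows in the picture. A call takes as long as a camera call. They do not tell look-alikes from the thing itself.
- optics.masks_of(name, camera): "region" (400x640 bool, what is visible of it) and "extent" ([left, top, right, bottom] as shares, 0 to 1, of the picture: columns of its width, rows of its height, round what is visible of it).
- optics.mark_of(name, camera): "at" ([column, row] as shares, 0 to 1, of the picture: columns of its width, rows of its height: a listed point, or the origin of a listed thing).
The state is a dict: "time_s": time; "joint_positions": joint angles; "qvel": joint speeds; "effort": joint torques, N m; "tcp_pos": TCP position; "orientation": TCP orientation; "contact_force": force on the tool from outside, world axes, zero at the start; "wrist_torque": the same for the moment, N m; "grip_width": opening from 0.0 (shut) to 1.0 (fully open).
Only numpy, scipy, OpenCV 4.12 (cv2) and the standard library are available. Lean on these libraries where they do the work, as an engineer would, in place of code of your own. Each camera call takes 0.05 s, during which the arm holds its last target.

## Working session

There is one attempt and no reset: what is moved stays moved. The work goes in short steps, Python scripts to look and compute and a tool call to move; the robot and the scene stay as the last step left them, time stands still between calls to the robot, and variables do not carry over. Pictures are saved under pics/ and viewed, and the job is handed in when it is done.

Besides the shell and the picture viewer there is one more tool, called after "Call:" by a JSON object that holds its "op" and its "data". drive_tool: Moves the arm, as the interface text tells. Its arguments: {"type":"object","properties":{"series":{"type":"array","items":{"type":"array","items":{"type":"number"}}},"grip":{"type":"number"},"newtons":{"type":"number"}},"required":["series"]}

```bash
mkdir -p pics; ls; python3 - <<'E'
from rig import manip, optics
import cv2,json
s=manip.sense(); print(s)
for c in ("scene","top"):
    im=optics.camera(c); cv2.imwrite(f"pics/{c}0.png",im[:,:,::-1])
    print(c,optics.camera_model(c))
E
```

```text
pics
{'time_s': 0.0, 'joint_positions': array([ 1.11019408,  0.57652809,  0.02485443,  1.43791077, -0.01502597,
        1.12898942, -0.05647679]), 'qvel': array([ 0.001033  , -0.00044178, -0.00079034,  0.00177988, -0.00031618,
        0.00110957,  0.00192819]), 'effort': array([ 2.33254150e-04, -7.65764022e+01,  2.25105084e+00, -2.85974908e+01,
        1.55342108e-02,  1.26684067e-02,  9.93849056e-06]), 'tcp_pos': array([ 0.24822174, -0.62725638,  0.25244458]), 'orientation': array([-0.13187758, -0.69445879, -0.13301437,  0.69472475]), 'contact_force': array([-0.48188866,  0.01728604, -0.20686427]), 'wrist_torque': array([-0.00328471,  0.00348447, -0.00402228]), 'grip_width': 0.9978090037711105}
scene {'mtx': array([[473.34580326,   0.        , 324.28104145],
       [  0.        , 473.34580326, 198.96225005],
       [  0.        ,   0.        ,   1.        ]]), 'dist_coeffs': array([0.03007924, 0.        , 0.        , 0.        , 0.        ]), 'rvec': array([ 1.99557045,  0.79906198, -0.47315343]), 'tvec': array([-0.35470215,  0.00345483,  1.93694007])}
top {'mtx': array([[449.67732106,   0.        , 322.02342864],
       [  0.        , 449.67732106, 195.68099337],
       [  0.        ,   0.        ,   1.        ]]), 'dist_coeffs': array([-0.03870386,  0.        ,  0.        ,  0.        ,  0.        ]), 'rvec': array([ 2.14156781, -2.159921  ,  0.16263371]), 'tvec': array([0.01367797, 0.52230414, 1.52510744])}
```

View pics/scene0.png

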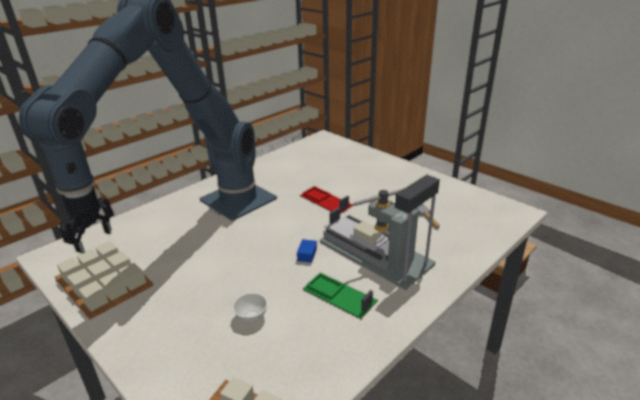

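View pics/top0.png

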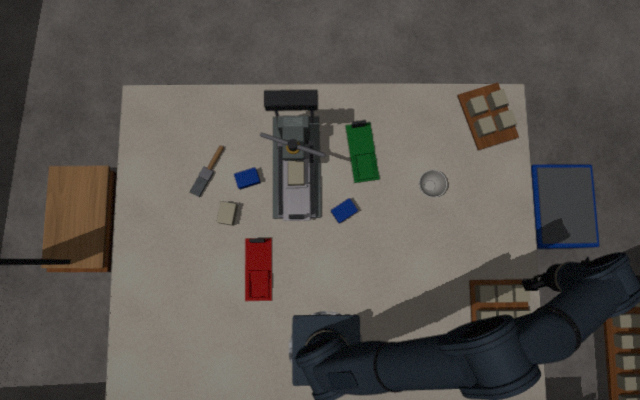

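```bash
python3 - <<'E'
from rig import manip, optics
for c in ("scene","top"):
    for n in ("press","handle_hub","guard","bar_end_a","pad","tray","tab_top","soap"):
        print(c,n,[(round(d['score'],2),round(d['at'][0]*640,1),round(d['at'][1]*400,1)) for d in optics.mark_of(n,c)])
E
```

```text
scene press [(0.71, 380.9, 254.6), (0.17, 419.1, 195.8)]
scene handle_hub [(0.54, 383.4, 193.7)]
scene guard [(0.92, 421.2, 192.2)]
scene bar_end_a [(0.56, 408.4, 187.9)]
scene pad [(0.67, 379.7, 221.7), (0.24, 358.4, 202.0), (0.15, 382.7, 192.7)]
scene tray [(0.92, 326.6, 287.6), (0.7, 318.8, 195.8), (0.67, 366.1, 240.5)]
scene tab_top [(0.7, 366.6, 292.3), (0.56, 335.7, 209.4)]
scene soap [(0.81, 306.8, 253.7), (0.74, 382.4, 194.3), (0.63, 367.9, 238.5)]
top press [(0.48, 322.3, 153.0)]
top handle_hub [(0.91, 290.9, 143.6)]
top guard [(0.55, 293.4, 98.3)]
top bar_end_a [(0.89, 264.7, 136.8), (0.88, 323.1, 154.8)]
top pad []
top tray [(0.94, 256.7, 287.4), (0.88, 292.5, 175.6), (0.75, 364.6, 163.3), (0.35, 322.3, 152.7)]
top tab_top [(0.83, 355.3, 121.9), (0.72, 257.5, 240.1), (0.65, 293.4, 216.9)]
top soap [(0.85, 250.0, 175.8), (0.73, 294.0, 173.5), (0.59, 343.6, 213.1)]
```

```bash
cat > h.py <<'E'
import numpy as np, cv2
from rig import manip, optics
M={c:optics.camera_model(c) for c in("scene","top")}
def ray(c,px):
    m=M[c];R=cv2.Rodrigues(m['rvec'])[0];t=m['tvec']
    u=cv2.undistortPoints(np.array([[px]],float),m['mtx'],m['dist_coeffs'])[0,0]
    return -R.T@t, R.T@np.array([u[0],u[1],1.])
def atz(c,px,z):
    o,d=ray(c,px);return o+d*(z-o[2])/d[2]
def tri(p,q):
    o1,d1=ray("scene",p);o2,d2=ray("top",q)
    s=np.linalg.lstsq(np.c_[d1,-d2],o2-o1,rcond=None)[0]
    a=o1+s[0]*d1;b=o2+s[1]*d2
    return (a+b)/2,np.linalg.norm(a-b)
def proj(c,P):
    m=M[c];return cv2.projectPoints(np.array(P,float).reshape(-1,1,3),m['rvec'],m['tvec'],m['mtx'],m['dist_coeffs'])[0][:,0]
def crop(c,box,k,name,im=None):
    if im is None: im=optics.camera(c)
    l,t,r,b=box
    cv2.imwrite(f"pics/{name}.png",cv2.resize(im[t:b,l:r,::-1],None,fx=k,fy=k,interpolation=cv2.INTER_CUBIC))
E
python3 - <<'E'
from h import *
crop("scene",(290,160,450,290),5,"s1");crop("top",(230,80,390,230),4,"t1")
print("hub",tri((383.4,193.7),(290.9,143.6)),atz("top",(290.9,143.6),.235),atz("scene",(383.4,193.7),.235))
print("guard",tri((421.2,192.2),(293.4,98.3)),atz("top",(293.4,98.3),.293),atz("scene",(421.2,192.2),.293))
print("a",atz("top",(264.7,136.8),.235),atz("top",(323.1,154.8),.235),atz("scene",(408.4,187.9),.235))
print("tab",tri((335.7,209.4),(293.4,216.9)))
print("soap",tri((367.9,238.5),(294,173.5)))
E
```

```text
hub (array([0.65499704, 0.10520638, 0.24369792]), np.float64(0.0010310139252980516)) [0.65691083 0.10538368 0.235     ] [0.64638647 0.11768583 0.235     ]
guard (array([0.78479541, 0.09920321, 0.30074292]), np.float64(0.015572280972119958)) [0.781274   0.09455705 0.293     ] [0.78115491 0.11919449 0.293     ]
a [0.67917892 0.18638056 0.235     ] [0.62078676 0.00644819 0.235     ] [0.68261606 0.20101955 0.235     ]
tab (array([0.44551174, 0.10739721, 0.09439863]), np.float64(0.0052415224266013725))
soap (array([0.60022596, 0.10615862, 0.04425994]), np.float64(8.080861813360989e-05))
```

View pics/s1.png

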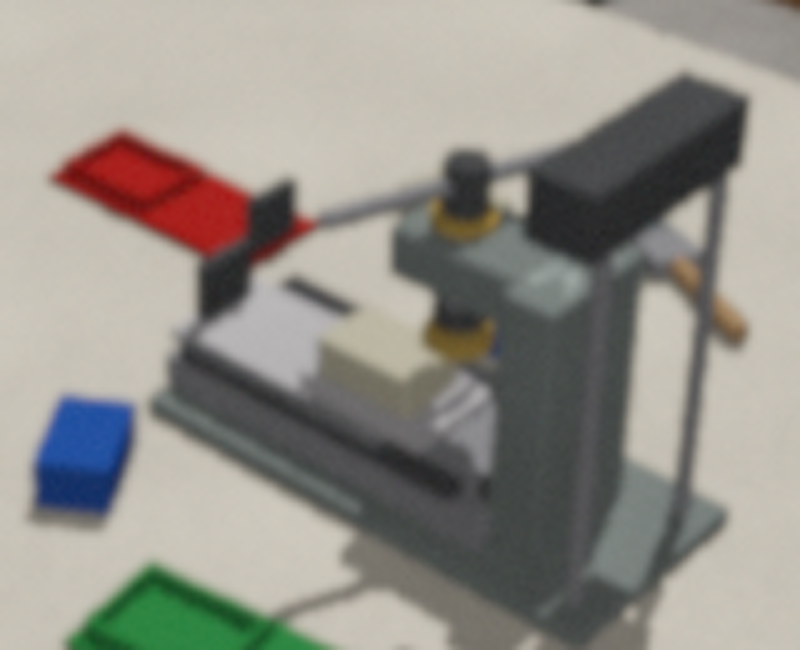

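View pics/t1.png

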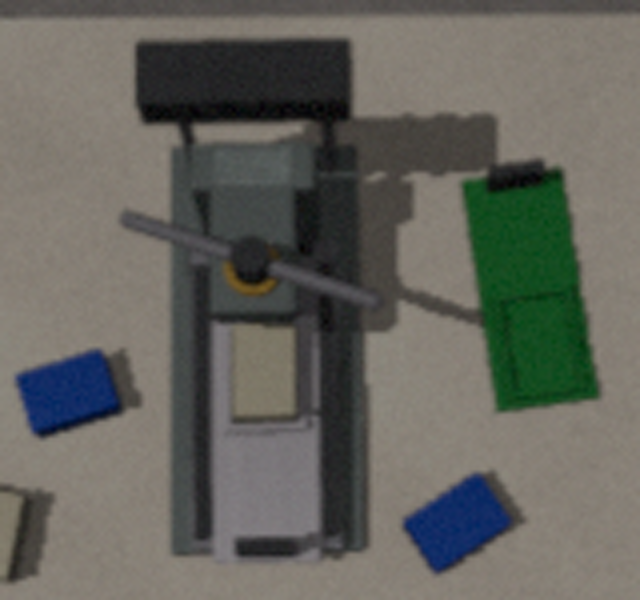

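```bash
python3 - <<'E'
from h import *
f=lambda x,y:(230+x/4,80+y/4)
T1=atz("top",f(125,217),.235);T2=atz("top",f(378,302),.235)
print(T1,T2,np.linalg.norm(T1-T2),(T1+T2)/2,np.degrees(np.arctan2(*(T1-T2)[[1,0]])))
H=atz("top",f(251,258),.25);print("hub",H)
for n,a,b,z in(("plateL",(173,553),(173,147),.012),("plateR",(367,553),(358,147),.012),("guardback",(137,42),(349,40),.318),("guardfrontbot",(145,122),(349,117),.268),("soapL",(231,417),(231,325),.09),("soapR",(296,420),(295,325),.09),("trayL",(214,560),(213,330),.045),("tabtop",(236,545),(299,545),.095)):
    A=atz("top",f(*a),z);B=atz("top",f(*b),z);d=B-A
    print(n,A[:2],B[:2],np.linalg.norm(d),np.degrees(np.arctan2(d[1],d[0])))
print(M['top']['rvec'],cv2.Rodrigues(M['top']['rvec'])[0])
print(proj("scene",[T1,T2,(T1+T2)/2])*1)
c,_=ray("scene",(1,1));print(c)
E
```

```text
[0.68740281 0.19714038 0.235     ] [0.618553   0.00216889 0.235     ] 0.20677083223534176 [0.65297791 0.09965463 0.235     ] 70.55046927234463
hub [0.65007221 0.09881952 0.25      ]
plateL [0.4474986  0.18070721] [0.81668358 0.18327176] 0.36919389480629433 0.39799920953275614
plateR [0.44611036 0.01068668] [0.81542694 0.01554018] 0.3693484717613833 0.7529294707824205
guardback [0.79672168 0.1791536 ] [0.79708965 0.02284294] 0.15631108861800613 -89.86512147434927
guardfrontbot [0.75241168 0.17853269] [0.75519579 0.02331388] 0.1552437800748321 -88.97241422631187
soapL [0.55464232 0.12474398] [0.63380476 0.12491157] 0.07916261355017093 0.12129661480529673
soapR [0.55164673 0.07003103] [0.63338155 0.0706195 ] 0.0817369406513238 0.41250965116254934
trayL [0.4380892  0.14218796] [0.63953249 0.14371298] 0.20144906796623052 0.4337493122430443
tabtop [0.44593607 0.12005882] [0.4455098  0.06773429] 0.052326265533914715 -90.46675777925782
[ 2.14156781 -2.159921    0.16263371] [[-0.00905029 -0.99993302  0.00721433]
 [-0.98973898  0.00792871 -0.14266704]
 [ 0.14260028 -0.00843149 -0.98974445]]
[[408.91815974 188.8418217 ]
 [352.63687094 204.70503315]
 [381.49064307 196.57086074]]
[ 1.42120878 -0.92999614  0.99641114]
```

```bash
cat >> h.py <<'E'
from scipy.spatial.transform import Rotation as Rn
def pose():
    s=manip.sense();q=s['orientation'];R=Rn.from_quat([q[1],q[2],q[3],q[0]]).as_matrix()
    return s,s['tcp_pos'],R
def yaw(R): return np.degrees(np.arctan2(R[1,1],R[0,1]))
def plan(target,yawdeg):
    """shift in tool units (tool axes now), and rotvec in tool axes in 5deg units, to tool-down with tool y at yawdeg"""
    s,p,R=pose()
    y=np.radians(yawdeg);X=np.array([0,0,-1.]);Y=np.array([np.cos(y),np.sin(y),0]);Z=np.cross(X,Y)
    Rt=np.c_[X,Y,Z]
    print("t",round(s['time_s'],2),"p",p.round(4),"yaw",yaw(R).round(1),"F",s['contact_force'].round(1),"M",s['wrist_torque'].round(2),"g",round(s['grip_width'],2),"q",s['joint_positions'].round(2))
    print("shift tool",(R.T@(np.array(target)-p)/.025).round(2),"rot",(Rn.from_matrix(R.T@Rt).as_rotvec(degrees=True)/5).round(2))
E
python3 - <<'E'
from h import *
s,p,R=pose();print(R.round(3),yaw(R))
plan((.446,.094,.2),0);plan((.446,.094,.2),180)
E
```

```text
[[ 0.     0.368 -0.93 ]
 [ 0.    -0.93  -0.368]
 [-1.    -0.    -0.   ]] -68.41052791311182
t 1.0 p [ 0.2484 -0.6276  0.2533] yaw -68.4 F [-0.3  0.8 -0.9] M [-0.    0.02 -0.03] g 1.0 q [ 1.11  0.58  0.02  1.44 -0.02  1.13 -0.06]
shift tool [  2.13 -23.93 -17.97] rot [-13.68  -0.     0.  ]
t 1.0 p [ 0.2484 -0.6276  0.2533] yaw -68.4 F [-0.3  0.8 -0.9] M [-0.    0.02 -0.03] g 1.0 q [ 1.11  0.58  0.02  1.44 -0.02  1.13 -0.06]
shift tool [  2.13 -23.93 -17.97] rot [22.32  0.    0.  ]
```

Call:
{"op": "drive_tool", "data": {"series": [[0,-0.4,-1,-0.44,0,0],[0,-0.4,-1,-0.44,0,0],[0,-0.4,-1,-0.44,0,0],[0,-0.4,-1,-0.44,0,0],[0,-0.4,-1,-0.45,0,0],[0,-0.4,-1,-0.46,0,0],[0,-0.4,-1,-0.47,0,0],[0,-0.4,-1,-0.48,0,0]], "grip": 40, "newtons": 60}}

```text
time_s: 2.0
tcp_pos: [0.3838, -0.459, 0.2533]
orientation: [0.241, 0.665, 0.241, -0.665]
contact_force: [0.8, -0.4, 0.2]
grip_width: 0.399
```

Call:
{"op": "drive_tool", "data": {"series": [[0,-0.4,-1,-0.48,0,0],[0,-0.4,-1,-0.49,0,0],[0,-0.4,-1,-0.5,0,0],[0,-0.4,-1,-0.5,0,0],[0,-0.4,-1,-0.5,0,0],[0,-0.4,-1,-0.5,0,0],[0,-0.4,-1,-0.5,0,0],[0,-0.4,-1,-0.5,0,0]]}}

```text
time_s: 3.0
tcp_pos: [0.4562, -0.2572, 0.2533]
orientation: [0.352, 0.613, 0.352, -0.613]
contact_force: [0.4, -0.1, 0.2]
grip_width: 0.398
```

```bash
python3 - <<'E'
from h import *
plan((.446,.094,.2),0)
E
```

```text
t 3.0 p [ 0.4562 -0.2572  0.2533] yaw -30.3 F [ 0.4 -0.1  0.2] M [ 0.04  0.02 -0.03] g 0.4 q [ 0.58  0.36 -0.21  1.83  0.09  0.97 -0.2 ]
shift tool [  2.13  -7.44 -11.93] rot [-6.06 -0.   -0.  ]
```

Call:
{"op": "drive_tool", "data": {"series": [[0.15,-0.5,-0.86,-0.44,0,0],[0.15,-0.48,-0.88,-0.44,0,0],[0.15,-0.44,-0.9,-0.44,0,0],[0.15,-0.41,-0.91,-0.44,0,0],[0.15,-0.38,-0.93,-0.44,0,0],[0.15,-0.34,-0.94,-0.44,0,0],[0.15,-0.3,-0.95,-0.44,0,0],[0.15,-0.26,-0.96,-0.44,0,0]]}}

```text
time_s: 4.0
tcp_pos: [0.4549, -0.0576, 0.2231]
orientation: [0.442, 0.552, 0.442, -0.552]
contact_force: [1.3, -0.2, -1.1]
grip_width: 0.398
```

Call:
{"op": "drive_tool", "data": {"series": [[0.15,-0.22,-0.97,-0.44,0,0],[0.15,-0.18,-0.98,-0.44,0,0],[0.15,-0.14,-0.98,-0.44,0,0],[0.15,-0.1,-0.98,-0.44,0,0],[0.15,-0.06,-0.98,-0.44,0,0],[0.15,-0.02,-0.98,-0.44,0,0]]}}

```text
time_s: 4.75
tcp_pos: [0.4557, 0.0906, 0.2006]
orientation: [0.502, 0.498, 0.502, -0.498]
contact_force: [-0.0, -0.2, 0.1]
grip_width: 0.404
```

```bash
python3 - <<'E'
from h import *
plan((.446,.094,.093),0)
im=optics.camera("top");crop("top",(230,80,390,280),3,"t2",im)
im=optics.camera("scene");crop("scene",(290,160,450,290),5,"s2",im)
print([(round(d['score'],2),d['at'][0]*640,d['at'][1]*400) for d in optics.mark_of("tab_top","scene")])
E
```

```text
t 4.75 p [0.4557 0.0906 0.2006] yaw 0.5 F [-0.  -0.2  0.1] M [0.03 0.01 0.  ] g 0.4 q [ 0.03  0.35 -0.44  2.03  0.21  0.8  -0.52]
shift tool [ 4.3  -0.39 -0.14] rot [ 0.1 -0.  -0. ]
[(0.69, 334.528, 209.28), (0.61, 343.872, 195.32), (0.36, 365.888, 237.4)]
```

View pics/s2.png

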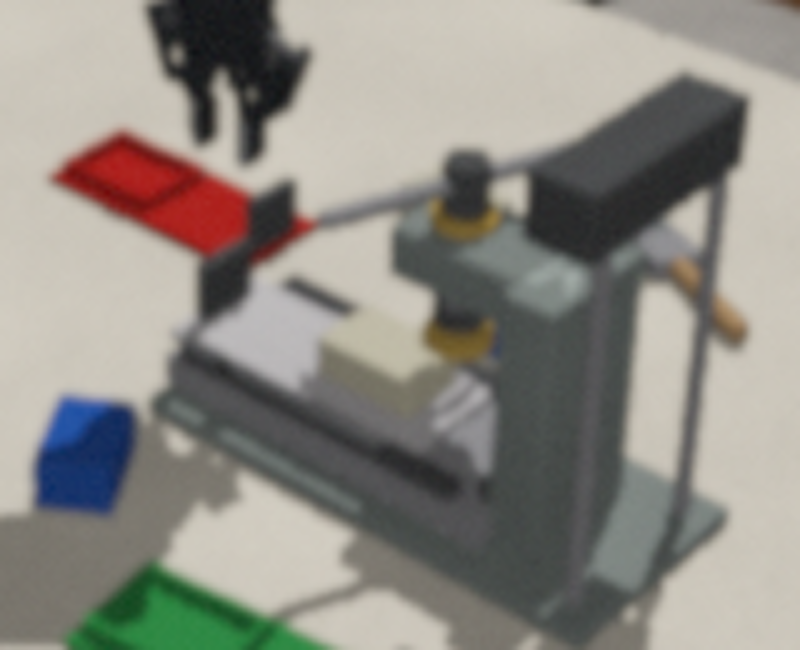

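View pics/t2.png

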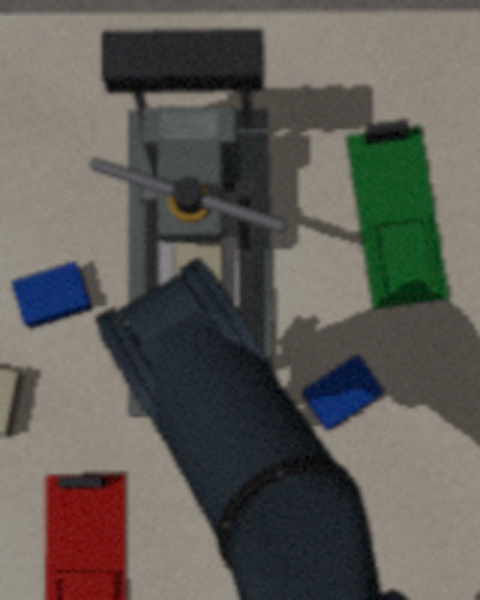

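```bash
python3 - <<'E'
from h import *
im=optics.camera("scene");crop("scene",(160,0,480,300),2.5,"s3",im)
for z in(.3,.35,.4,.45,.5):print(z,atz("top",(297,167),z))
print(proj("scene",[[.4557,.0906,z] for z in (.2,.25,.3,.35,.4,.45)]))
E
```

```text
0.3 [0.56950322 0.08353932 0.3       ]
0.35 [0.55899154 0.08115809 0.35      ]
0.4 [0.54847987 0.07877685 0.4       ]
0.45 [0.53796819 0.07639562 0.45      ]
0.5 [0.52745651 0.07401439 0.5       ]
[[333.63882432 186.34840127]
 [333.54590344 173.37877498]
 [333.45033603 159.97725249]
 [333.35199574 146.11986052]
 [333.25074698 131.78069034]
 [333.14644408 116.93169039]]
```

View pics/s3.png

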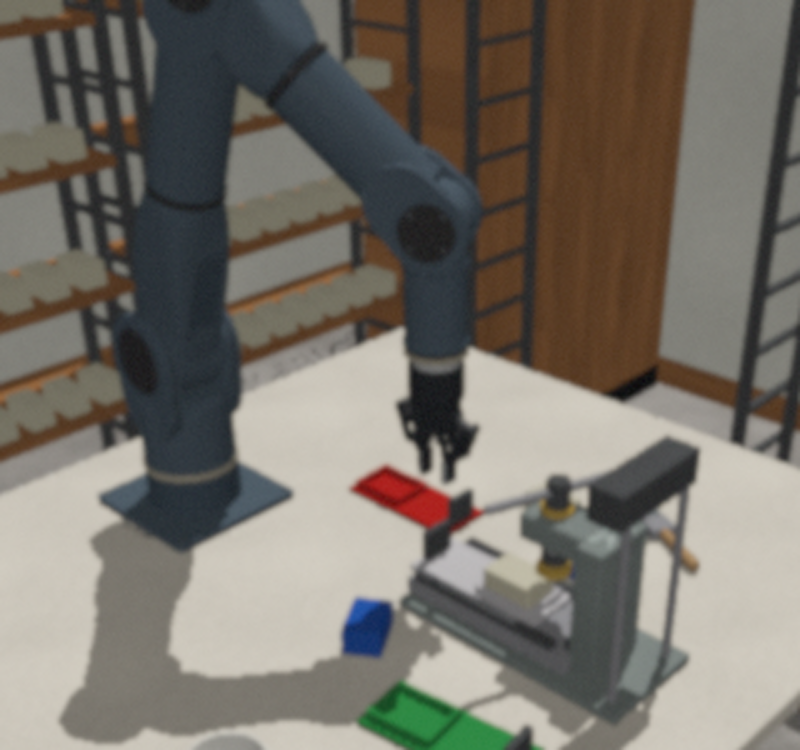

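Call:
{"op": "drive_tool", "data": {"series": [[0.3,-0.2,-0.07,0,0,0],[0.6,-0.19,-0.07,0,0,0],[0.8,0,0,0,0,0],[0.8,0,0,0,0,0],[0.6,0,0,0,0,0],[0.5,0,0,0,0,0],[0.4,0,0,0,0,0],[0.3,0,0,0,0,0]]}}

```text
time_s: 5.95
tcp_pos: [0.4463, 0.0923, 0.0928]
orientation: [0.501, 0.499, 0.501, -0.499]
contact_force: [0.1, -0.6, -0.8]
grip_width: 0.398
```

```bash
python3 - <<'E'
from h import *
plan((.446,.094,.093),0)
im=optics.camera("scene");crop("scene",(290,140,450,270),5,"s4",im)
E
```

```text
t 5.95 p [0.4463 0.0923 0.0928] yaw 0.3 F [ 0.1 -0.6 -0.8] M [-0.    0.01 -0.07] g 0.4 q [-0.06  0.51 -0.35  2.18  0.35  0.51 -0.67]
shift tool [-0.01 -0.01 -0.07] rot [0.06 0.   0.  ]
```

View pics/s4.png

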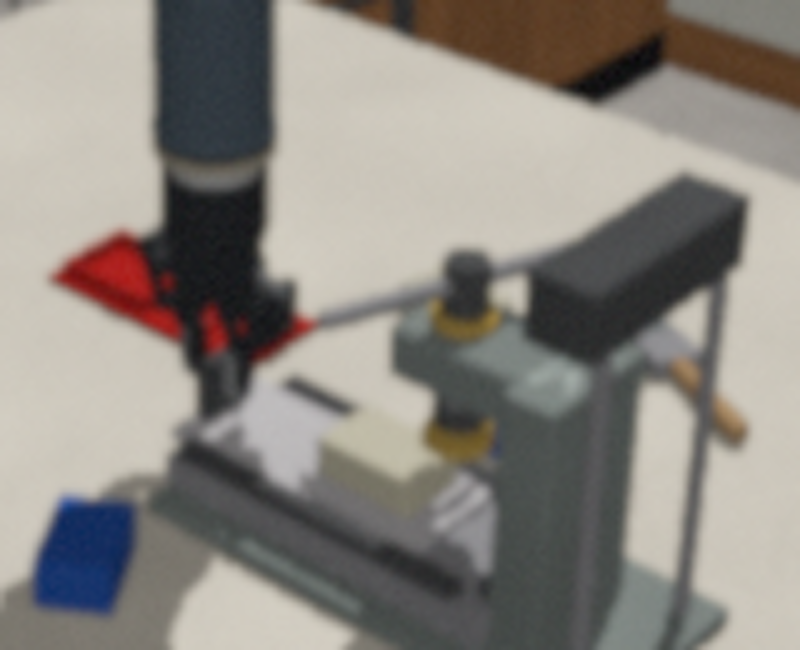

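Call:
{"op": "drive_tool", "data": {"series": [[0,0.2,0,0,0,0],[0,0.3,0,0,0,0],[0,0.3,0,0,0,0],[0,0.3,0,0,0,0],[0,0.3,0,0,0,0],[0,0.3,0,0,0,0]]}}

```text
time_s: 6.75
tcp_pos: [0.488, 0.0924, 0.0934]
orientation: [0.501, 0.498, 0.502, -0.499]
contact_force: [-6.6, -0.3, 4.4]
grip_width: 0.399
```

Call:
{"op": "drive_tool", "data": {"series": [[0,0.2,0,0,0,0],[0,0.2,0,0,0,0],[0,0.15,0,0,0,0],[0,0.15,0,0,0,0]]}}

```text
time_s: 7.25
tcp_pos: [0.5055, 0.0925, 0.0933]
orientation: [0.501, 0.498, 0.502, -0.499]
contact_force: [-5.4, -0.2, 3.9]
grip_width: 0.4
```

Call:
{"op": "drive_tool", "data": {"series": [[0,0.1,0,0,0,0],[0,0.1,0,0,0,0],[0,0.1,0,0,0,0]]}}

```text
time_s: 7.62
tcp_pos: [0.5129, 0.0926, 0.0933]
orientation: [0.501, 0.498, 0.502, -0.499]
contact_force: [-6.3, -0.3, 3.6]
grip_width: 0.405
```

Call:
{"op": "drive_tool", "data": {"series": [[0,0.06,0,0,0,0],[0,0.06,0,0,0,0]]}}

```text
time_s: 7.88
tcp_pos: [0.5152, 0.0926, 0.0933]
orientation: [0.501, 0.497, 0.502, -0.5]
contact_force: [-10.3, 0.9, 8.3]
grip_width: 0.404
```

Call:
{"op": "drive_tool", "data": {"series": [[0,0.06,0,0,0,0]]}}

```text
time_s: 8.0
tcp_pos: [0.5153, 0.0926, 0.0931]
orientation: [0.5, 0.496, 0.503, -0.5]
contact_force: [-15.9, 0.6, 9.6]
grip_width: 0.401
```

Call:
{"op": "drive_tool", "data": {"series": [[0,0.06,0,0,0,0]]}}

```text
time_s: 8.12
tcp_pos: [0.5153, 0.0926, 0.093]
orientation: [0.5, 0.496, 0.503, -0.501]
contact_force: [-20.8, 1.7, 16.9]
grip_width: 0.399
```

Call:
{"op": "drive_tool", "data": {"series": [[0,-0.3,0,0,0,0],[0,-0.25,0,0,0,0],[-0.3,0,0,0,0,0],[-0.8,0,0,0,0,0],[-1,0,0,0,0,0],[-1,0,0,0,0,0],[-1,0,0,0,0,0],[-1,0,0,0,0,0]]}}

```text
time_s: 9.12
tcp_pos: [0.5066, 0.0928, 0.2224]
orientation: [0.502, 0.499, 0.501, -0.498]
contact_force: [0.5, -0.8, -0.1]
grip_width: 0.403
```

```bash
python3 - <<'E'
from h import *
plan((.623,.014,.34),-19.5)
plan((.623,.014,.34),160.5)
im=optics.camera("scene");crop("scene",(290,120,450,270),5,"s5",im)
im=optics.camera("top");crop("top",(230,80,390,230),4,"t5",im)
print([(round(d['score'],2),d['at'][0]*640,d['at'][1]*400) for d in optics.mark_of("tab_top","scene")])
print([(round(d['score'],2),d['at'][0]*640,d['at'][1]*400) for d in optics.mark_of("soap","scene")])
E
```

```text
t 9.12 p [0.5066 0.0928 0.2224] yaw 0.3 F [ 0.5 -0.8 -0.1] M [-0.   -0.04 -0.06] g 0.4 q [ 0.04  0.39 -0.44  1.89  0.21  0.9  -0.49]
shift tool [-4.7   4.65  3.18] rot [ 3.97 -0.01 -0.01]
t 9.12 p [0.5066 0.0928 0.2224] yaw 0.3 F [ 0.5 -0.8 -0.1] M [-0.   -0.04 -0.06] g 0.4 q [ 0.04  0.39 -0.44  1.89  0.21  0.9  -0.49]
shift tool [-4.7   4.65  3.18] rot [-3.203e+01  2.000e-02 -1.000e-02]
[(0.78, 365.632, 292.47999999999996), (0.62, 343.48799999999994, 212.48), (0.58, 346.11199999999997, 200.88), (0.5, 382.01599999999996, 246.4)]
[(0.78, 305.98400000000004, 258.32), (0.63, 379.58399999999995, 245.8)]
```

View pics/s5.png

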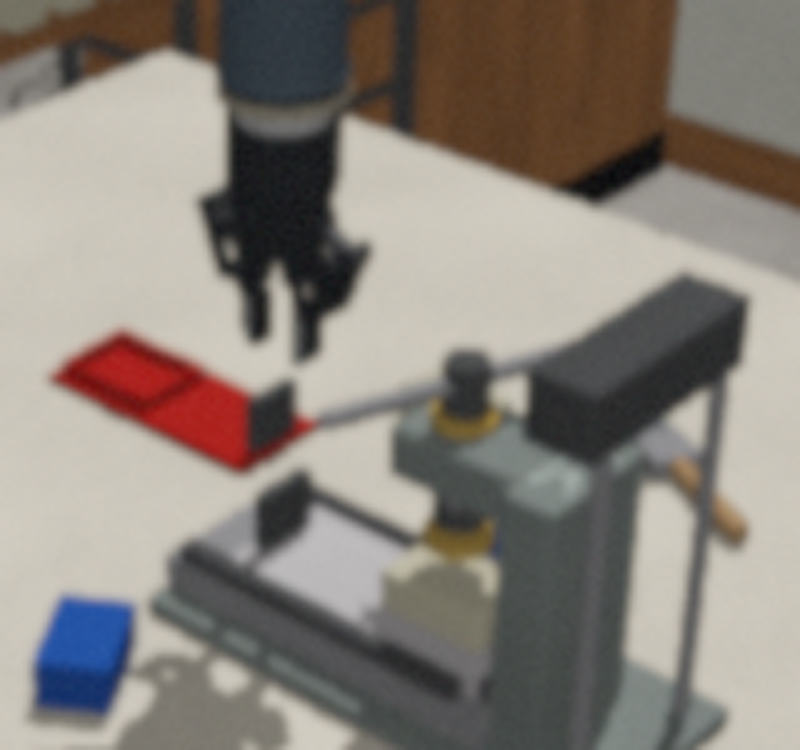

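View pics/t5.png

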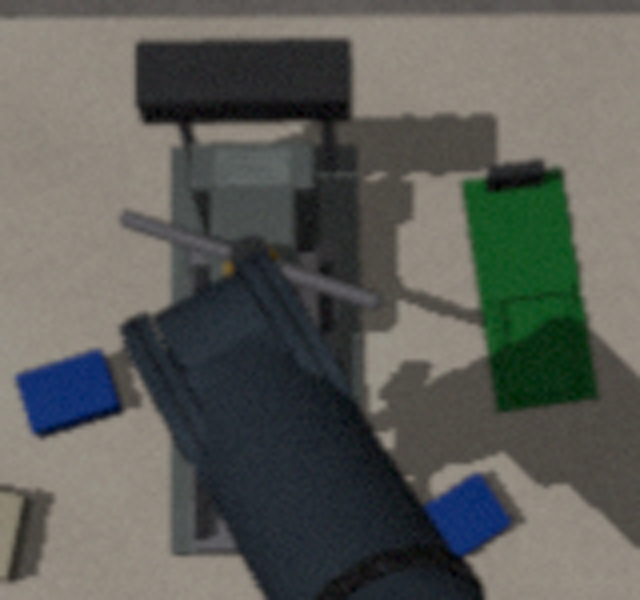

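Call:
{"op": "drive_tool", "data": {"series": [[-0.8,0.2,0.2,0,0,0],[-0.8,0.5,0.4,0,0,0],[-0.8,0.7,0.5,0,0,0],[-0.6,0.8,0.6,0,0,0],[-0.2,0.9,0.6,0,0,0],[0,0.9,0.6,0,0,0],[0,0.6,0.3,0,0,0]]}}

```text
time_s: 10.2
tcp_pos: [0.6222, 0.0121, 0.2995]
orientation: [0.501, 0.498, 0.501, -0.499]
contact_force: [0.2, 0.2, -0.2]
grip_width: 0.398
```

Call:
{"op": "drive_tool", "data": {"series": [[0,0,0,-1,0,0],[0,0,0,-1,0,0],[0,0,0,-1,0,0],[0,0,0,-1,0,0],[0,0,0,-1,0,0],[0,0,0,-1,0,0],[0,0,0,-1,0,0],[0,0,0,-1,0,0]]}}

```text
time_s: 11.2
tcp_pos: [0.6213, 0.0133, 0.2996]
orientation: [0.642, 0.296, 0.643, -0.296]
contact_force: [-0.5, 0.1, -0.1]
grip_width: 0.399
```

```bash
python3 - <<'E'
from h import *
plan((.623,.014,.30),160.5)
E
```

```text
t 11.2 p [0.6213 0.0133 0.2996] yaw 40.5 F [-0.5  0.1 -0.1] M [0.04 0.04 0.03] g 0.4 q [ 0.26  0.51 -0.59  1.5   0.29  1.22  0.34]
shift tool [-0.02  0.07  0.02] rot [-2.4e+01 -2.0e-02 -0.0e+00]
```

Call:
{"op": "drive_tool", "data": {"series": [[0,0,0,-1,0,0],[0,0,0,-1,0,0],[0,0,0,-1,0,0],[0,0,0,-1,0,0],[0,0,0,-1,0,0],[0,0,0,-1,0,0],[0,0,0,-1,0,0],[0,0,0,-1,0,0]]}}

```text
time_s: 12.2
tcp_pos: [0.6213, 0.0133, 0.2996]
orientation: [0.704, 0.058, 0.705, -0.059]
contact_force: [1.0, 1.1, 0.8]
grip_width: 0.399
```

Call:
{"op": "drive_tool", "data": {"series": [[0,0,0,-1,0,0],[0,0,0,-1,0,0],[0,0,0,-1,0,0],[0,0,0,-1,0,0],[0,0,0,-1,0,0],[0,0,0,-1,0,0],[0,0,0,-1,0,0],[0,0,0,-1,0,0]]}}

```text
time_s: 13.2
tcp_pos: [0.6214, 0.0133, 0.2996]
orientation: [0.682, -0.186, 0.683, 0.186]
contact_force: [0.3, 0.4, 0.6]
grip_width: 0.401
```

Call:
{"op": "drive_tool", "data": {"series": [[0,0,0,-1,0,0],[0,0,0,-1,0,0],[0,0,0,-1,0,0],[0,0,0,-1,0,0],[0,0,0,-1,0,0],[0,0,0,-1,0,0],[0,0,0,-1,0,0],[0,0,0,-1,0,0]]}}

```text
time_s: 14.2
tcp_pos: [0.6214, 0.0133, 0.2996]
orientation: [0.577, -0.408, 0.578, 0.408]
contact_force: [-0.3, 0.4, 0.4]
grip_width: 0.399
```

```bash
python3 - <<'E'
from h import *
plan((.6235,.0145,.238),160.5)
im=optics.camera("scene");crop("scene",(310,120,470,270),5,"s6",im)
im=optics.camera("top");crop("top",(230,80,390,230),4,"t6",im)
E
```

```text
t 14.2 p [0.6214 0.0133 0.2996] yaw 160.5 F [-0.3  0.4  0.4] M [ 0.03  0.03 -0.  ] g 0.4 q [ 0.52  0.65 -1.12  1.49  0.59  1.37  2.16]
shift tool [ 2.46 -0.07  0.08] rot [ 0.   -0.   -0.02]
```

View pics/s6.png

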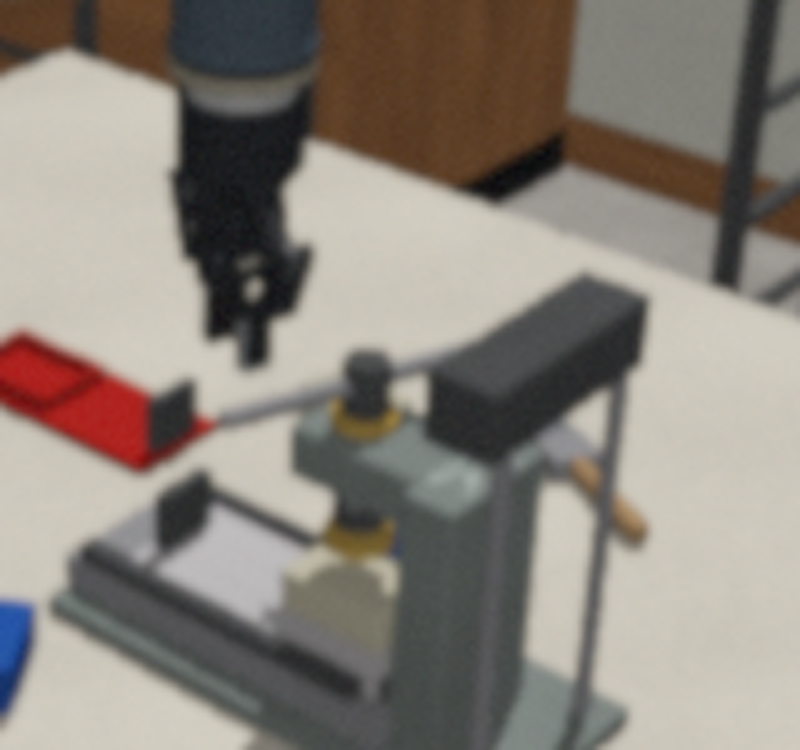

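View pics/t6.png

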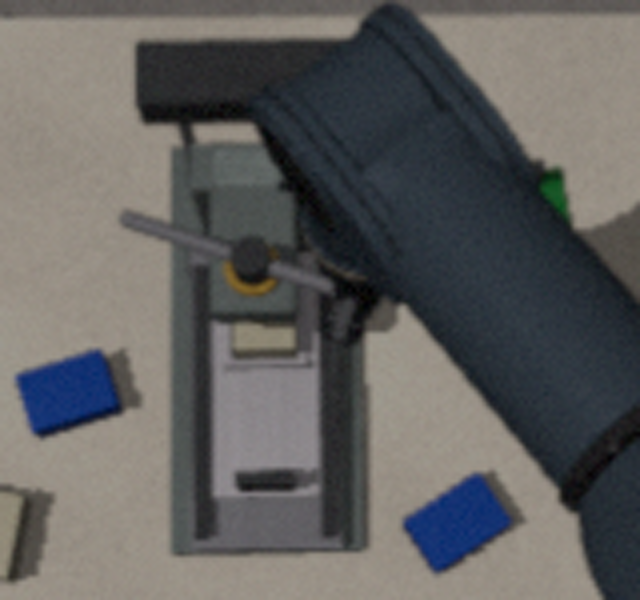

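Call:
{"op": "drive_tool", "data": {"series": [[0.3,0,0,0,0,0],[0.6,0,0,0,0,0],[0.6,0,0,0,0,0],[0.5,0,0,0,0,0],[0.46,0,0.08,0,0,0],[0,0,0,0,0,0]]}}

```text
time_s: 15.05
tcp_pos: [0.6219, 0.0155, 0.2383]
orientation: [0.578, -0.407, 0.578, 0.408]
contact_force: [0.5, -0.1, 0.8]
grip_width: 0.402
```

Call:
{"op": "drive_tool", "data": {"series": [[0,0,0,0,0,0],[0,0,0,0,0,0],[0,0,0,0,0,0],[0,0,0,0,0,0]], "grip": 0, "newtons": 60}}

```text
time_s: 15.55
tcp_pos: [0.6225, 0.0155, 0.2399]
orientation: [0.578, -0.407, 0.578, 0.407]
contact_force: [0.8, -0.6, 4.2]
grip_width: 0.143
```

```bash
python3 - <<'E'
from h import *
plan((.6235,.0145,.238),160.5)
im=optics.camera("scene");crop("scene",(310,120,470,270),5,"s7",im)
E
```

```text
t 15.55 p [0.6225 0.0155 0.2399] yaw 160.3 F [ 0.8 -0.6  4.2] M [-0.02 -0.06 -0.09] g 0.14 q [ 0.51  0.7  -1.09  1.58  0.65  1.26  2.11]
shift tool [ 0.08 -0.05 -0.02] rot [-0.03  0.01  0.01]
```

View pics/s7.png

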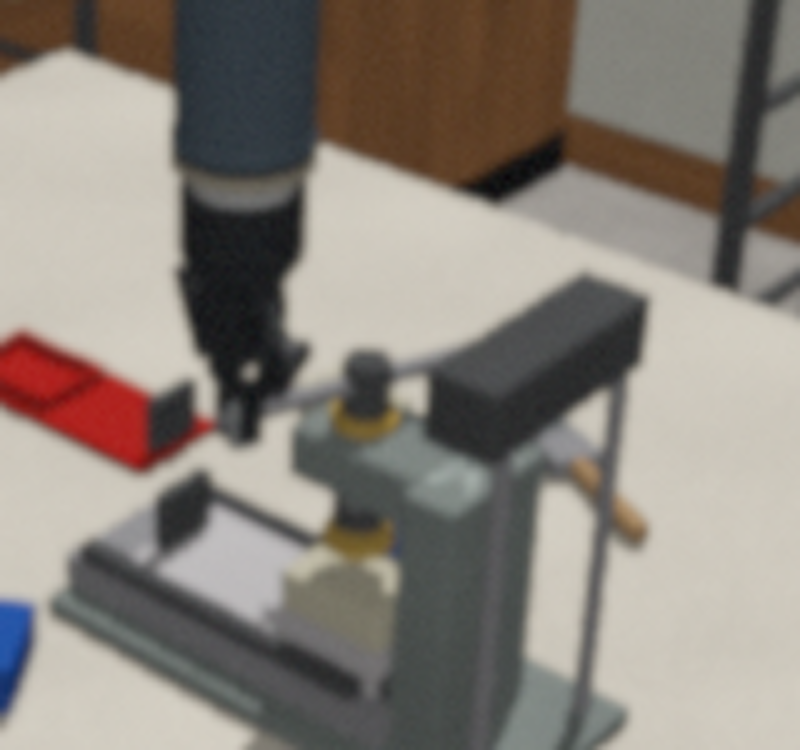

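Call:
{"op": "drive_tool", "data": {"series": [[0,0.154,0.003,0.5,0,0],[0,0.308,0.013,1,0,0],[0,0.308,0.013,1,0,0],[0,0.308,0.013,1,0,0]], "newtons": 40}}

```text
time_s: 16.1
tcp_pos: [0.5987, 0.0283, 0.2399]
orientation: [0.634, -0.314, 0.633, 0.314]
contact_force: [1.5, 0.5, 5.1]
grip_width: 0.141
```

```bash
cat >> h.py <<'E'
AX=np.array([.653,.0985])
def feel():
    s,p,R=pose();r=p[:2]-AX;F=s['contact_force'];rr=np.linalg.norm(r);u=r/rr;t=np.array([u[1],-u[0]])
    print("t",round(s['time_s'],2),"r %.4f ang %.1f yaw %.1f z %.4f"%(rr,np.degrees(np.arctan2(u[1],u[0])),yaw(R),p[2]),"Ftan %.1f Frad %.1f Fz %.1f"%(F[:2]@t,F[:2]@u,F[2]),"Mz %.2f"%s['wrist_torque'][2],"Torque(cw resist) F*r %.2f tot %.2f"%(-(F[:2]@t)*rr,-(F[:2]@t)*rr+s['wrist_torque'][2]),"g",round(s['grip_width'],3),"q",s['joint_positions'].round(2))
E
python3 -c "
from h import *
feel()"
```

```text
t 16.1 r 0.0887 ang -127.7 yaw 142.7 z 0.2399 Ftan -0.9 Frad -1.4 Fz 5.1 Mz 0.19 Torque(cw resist) F*r 0.08 tot 0.27 g 0.141 q [ 0.48  0.64 -1.03  1.64  0.58  1.2   1.81]
```

Call:
{"op": "drive_tool", "data": {"series": [[0,0.308,0.013,1,0,0],[0,0.308,0.013,1,0,0],[0,0.308,0.013,1,0,0],[0,0.308,0.013,1,0,0],[0,0.308,0.013,1,0,0],[0,0.308,0.013,1,0,0]]}}

```text
time_s: 16.85
tcp_pos: [0.5698, 0.0648, 0.2398]
orientation: [0.693, -0.139, 0.693, 0.139]
contact_force: [-3.6, 0.2, 6.2]
grip_width: 0.14
```

```bash
python3 -c "
from h import *
feel()"
```

```text
t 16.85 r 0.0898 ang -158.0 yaw 112.7 z 0.2398 Ftan 1.5 Frad 3.2 Fz 6.2 Mz 0.38 Torque(cw resist) F*r -0.14 tot 0.25 g 0.14 q [ 0.38  0.56 -0.9   1.71  0.48  1.11  1.29]
```

Call:
{"op": "drive_tool", "data": {"series": [[0,0.308,0.013,1,0,0],[0,0.308,0.013,1,0,0],[0,0.308,0.013,1,0,0],[0,0.308,0.013,1,0,0],[0,0.308,0.013,1,0,0],[0,0.308,0.013,1,0,0]]}}

```text
time_s: 17.6
tcp_pos: [0.5624, 0.1113, 0.2398]
orientation: [0.705, 0.044, 0.706, -0.044]
contact_force: [-7.0, 3.3, 7.1]
grip_width: 0.143
```

```bash
python3 -c "
from h import *
feel()"
```

```text
t 17.6 r 0.0915 ang 172.0 yaw 82.8 z 0.2398 Ftan 2.3 Frad 7.4 Fz 7.1 Mz 0.48 Torque(cw resist) F*r -0.21 tot 0.28 g 0.143 q [ 0.22  0.52 -0.76  1.71  0.4   1.07  0.77]
```

Call:
{"op": "drive_tool", "data": {"series": [[0,0.308,0.003,1,0,0],[0,0.308,0.003,1,0,0],[0,0.308,0.003,1,0,0],[0,0.308,0.003,1,0,0],[0,0.308,0.003,1,0,0],[0,0.308,0.003,1,0,0]]}}

```text
time_s: 18.35
tcp_pos: [0.579, 0.1552, 0.2399]
orientation: [0.67, 0.226, 0.671, -0.224]
contact_force: [-3.1, 6.4, 4.2]
grip_width: 0.143
```

```bash
python3 -c "
from h import *
feel()"
```

```text
t 18.35 r 0.0932 ang 142.5 yaw 52.9 z 0.2399 Ftan 3.2 Frad 6.3 Fz 4.2 Mz 0.54 Torque(cw resist) F*r -0.30 tot 0.24 g 0.143 q [ 0.05  0.53 -0.62  1.65  0.33  1.07  0.26]
```

Call:
{"op": "drive_tool", "data": {"series": [[0,0.325,0.006,1,0,0],[0,0.325,0.006,1,0,0],[0,0.325,0.01,1,0,0],[0,0.325,0.01,1,0,0],[0,0.325,0.01,1,0,0],[0,0.325,0.01,1,0,0]]}}

```text
time_s: 19.1
tcp_pos: [0.6167, 0.1859, 0.2399]
orientation: [0.588, 0.392, 0.59, -0.39]
contact_force: [-3.8, 5.5, 3.9]
grip_width: 0.136
```

```bash
python3 -c "
from h import *
feel()
im=optics.camera('scene');crop('scene',(310,120,470,270),5,'s8',im)
im=optics.camera('top');crop('top',(230,80,390,230),4,'t8',im)
"
```

```text
t 19.1 r 0.0947 ang 112.6 yaw 22.9 z 0.2399 Ftan -1.4 Frad 6.5 Fz 3.9 Mz 0.31 Torque(cw resist) F*r 0.13 tot 0.44 g 0.136 q [-0.08  0.57 -0.47  1.53  0.27  1.1  -0.21]
```

View pics/s8.png

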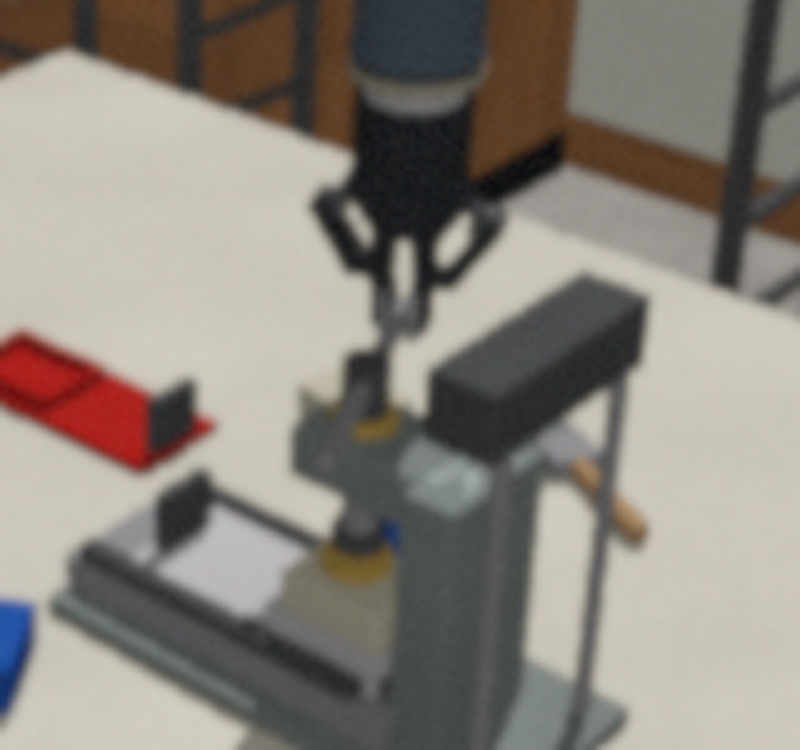

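View pics/t8.png

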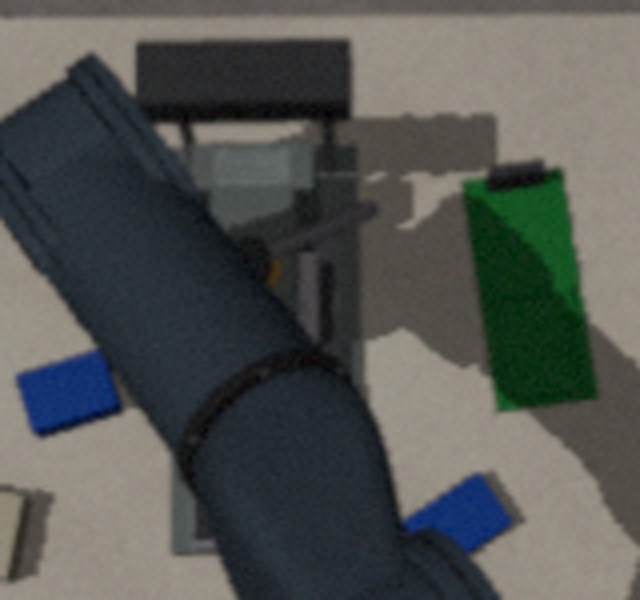

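```bash
python3 -c "
from h import *
P=np.array([(.6225,.0155),(.5987,.0283),(.5698,.0648),(.5624,.1113),(.579,.1552),(.6167,.1859)])
A=np.c_[2*P,np.ones(6)];s=np.linalg.lstsq(A,(P**2).sum(1),rcond=None)[0];print(s[:2],np.sqrt(s[2]+s[0]**2+s[1]**2))
Y=np.radians([160.3,142.7,112.7,82.8,52.9,22.9])
# axis from tool z: p + r*z
Z=np.c_[np.sin(Y),-np.cos(Y)]
B=[];b=[]
for p,z in zip(P,Z):
    n=np.array([-z[1],z[0]]);B.append(n);b.append(n@p)
print(np.linalg.lstsq(np.array(B),np.array(b),rcond=None)[0], [ (np.array(B)@np.array([.653,.0985])-np.array(b)).round(4)])
im=optics.camera('top')
print([(d['at'][0]*640,d['at'][1]*400,d['score']) for d in optics.mark_of('bar_end_a','top')])
"
```

```text
[0.65381577 0.10186089] 0.09187722568700236
[0.65288346 0.09965449] [array([-0.0007, -0.0007, -0.001 , -0.0013, -0.0006, -0.0006])]
[(320.768, 136.20000000000002, 0.59)]
```

Call:
{"op": "drive_tool", "data": {"series": [[0,0.318,0.015,1,0,0],[0,0.318,0.015,1,0,0],[0,0.318,0.015,1,0,0]]}}

```text
time_s: 19.68
tcp_pos: [0.6399, 0.1927, 0.2399]
orientation: [0.532, 0.466, 0.534, -0.463]
contact_force: [-1.3, 8.5, 3.4]
grip_width: 0.141
```

```bash
sed -i 's/AX=np.array.*/AX=np.array([.653,.0995])/' h.py; python3 -c "
from h import *
feel()"
```

```text
t 19.68 r 0.0941 ang 98.0 yaw 7.9 z 0.2399 Ftan -0.1 Frad 8.5 Fz 3.4 Mz 0.24 Torque(cw resist) F*r 0.01 tot 0.25 g 0.141 q [-0.13  0.59 -0.39  1.47  0.23  1.13 -0.43]
```

Call:
{"op": "drive_tool", "data": {"series": [[0,0.318,0.01,1,0,0],[0,0.318,0.01,1,0,0],[0,0.318,0.01,1,0,0]]}}

```text
time_s: 20.05
tcp_pos: [0.6641, 0.1932, 0.2399]
orientation: [0.467, 0.531, 0.469, -0.529]
contact_force: [0.5, 8.2, 3.4]
grip_width: 0.141
```

```bash
python3 -c "
from h import *
feel()"
```

```text
t 20.05 r 0.0943 ang 83.3 yaw -7.1 z 0.2399 Ftan -0.5 Frad 8.2 Fz 3.4 Mz 0.23 Torque(cw resist) F*r 0.05 tot 0.28 g 0.141 q [-0.17  0.62 -0.32  1.4   0.2   1.15 -0.64]
```

Call:
{"op": "drive_tool", "data": {"series": [[0,0.318,0.01,1,0,0],[0,0.318,0.01,1,0,0],[0,0,0,0,0,0]]}}

```text
time_s: 20.42
tcp_pos: [0.6808, 0.1897, 0.2399]
orientation: [0.419, 0.571, 0.421, -0.567]
contact_force: [4.8, 7.8, 0.8]
grip_width: 0.136
```

```bash
python3 -c "
from h import *
feel()
im=optics.camera('scene');crop('scene',(330,140,430,260),6,'s9',im)"
```

```text
t 20.43 r 0.0944 ang 72.8 yaw -17.1 z 0.2399 Ftan 2.3 Frad 8.9 Fz 0.8 Mz -0.05 Torque(cw resist) F*r -0.21 tot -0.26 g 0.136 q [-0.19  0.64 -0.27  1.36  0.17  1.16 -0.77]
```

View pics/s9.png

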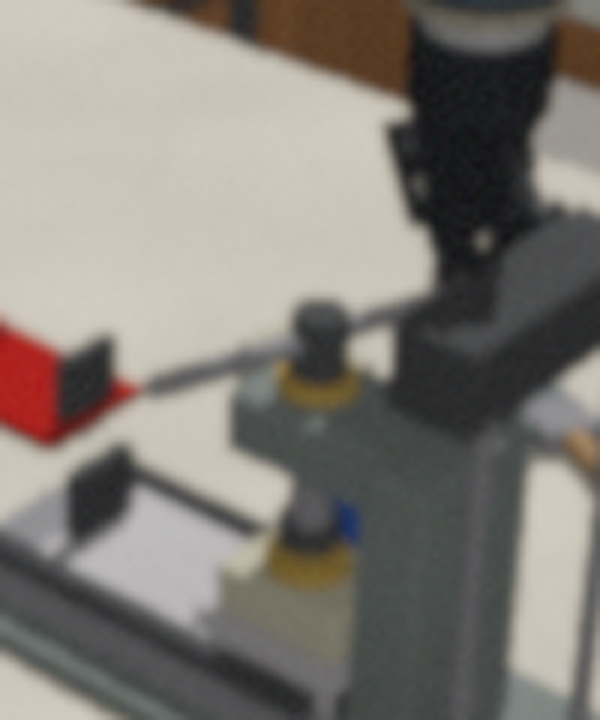

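```bash
python3 -c "
from h import *
print([(d['at'][0]*640,d['at'][1]*400,d['score']) for d in optics.mark_of('pad','scene')])
for z in (.08,.085,.09,.095,.1,.105,.11,.12,.13):print(z,proj('scene',[[.653,.0995,z]])[0])
print('tabtop',tri((343.5,212.5),(230+266/4,80+476/4)))
"
```

```text
[(381.376, 225.0, 0.56)]
0.08 [379.32146369 236.95604392]
0.085 [379.38684367 235.7181427 ]
0.09 [379.45246156 234.47618345]
0.095 [379.51831872 233.23014463]
0.1 [379.58441656 231.98000454]
0.105 [379.65075646 230.72574131]
0.11 [379.71733982 229.46733293]
0.12 [379.85124263 226.93799174]
0.13 [379.98613648 224.39180136]
tabtop (array([0.50044287, 0.09343953, 0.11240398]), np.float64(0.002171524122110166))
```

Call:
{"op": "drive_tool", "data": {"series": [[0,0,0,0,0,0],[0,0,0,0,0,0],[-0.3,0,0,0,0,0],[-0.8,0,0,0,0,0],[-1,0,0,0,0,0],[-1,0,0,0,0,0]], "grip": 40}}

```text
time_s: 21.28
tcp_pos: [0.6798, 0.1858, 0.3181]
orientation: [0.42, 0.569, 0.42, -0.569]
contact_force: [0.9, 0.2, -0.2]
grip_width: 0.401
```

```bash
python3 -c "
from h import *
feel()
plan((.6264,.0135,.315),162.8)
im=optics.camera('scene');crop('scene',(330,140,430,260),6,'s10',im)
im=optics.camera('top');crop('top',(230,80,390,230),4,'t10',im)
print([(d['at'][0]*640,d['at'][1]*400,d['score']) for d in optics.mark_of('pad','scene')])
print([(d['at'][0]*640,d['at'][1]*400,d['score']) for d in optics.mark_of('bar_end_a','top')])
"
```

```text
t 21.27 r 0.0903 ang 72.8 yaw -17.2 z 0.3181 Ftan 0.8 Frad 0.5 Fz -0.2 Mz 0.00 Torque(cw resist) F*r -0.07 tot -0.06 g 0.401 q [-0.19  0.59 -0.27  1.23  0.15  1.33 -0.75]
t 21.27 p [0.6798 0.1858 0.3181] yaw -17.2 F [ 0.9  0.2 -0.2] M [ 0.   -0.02  0.  ] g 0.4 q [-0.19  0.59 -0.27  1.23  0.15  1.33 -0.75]
shift tool [ 0.12 -0.    7.21] rot [-36.   0.   0.]
[(383.424, 227.4, 0.46)]
[(317.312, 152.48, 0.63)]
```

View pics/s10.png

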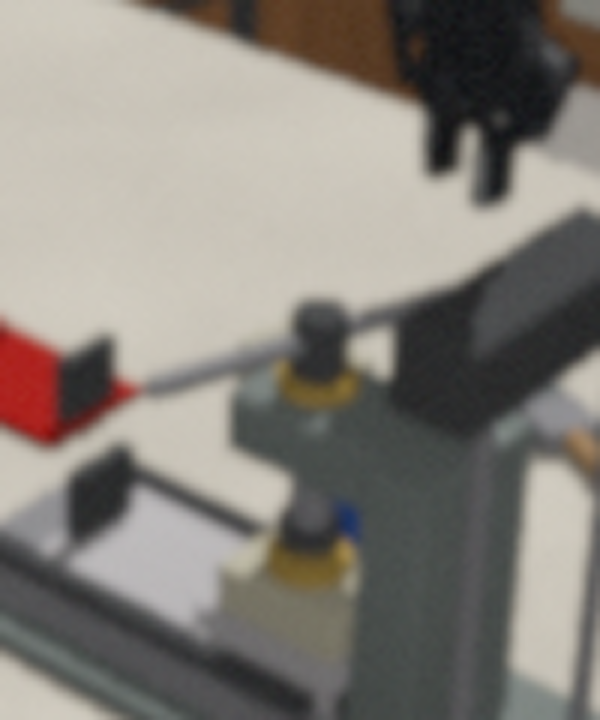

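View pics/t10.png

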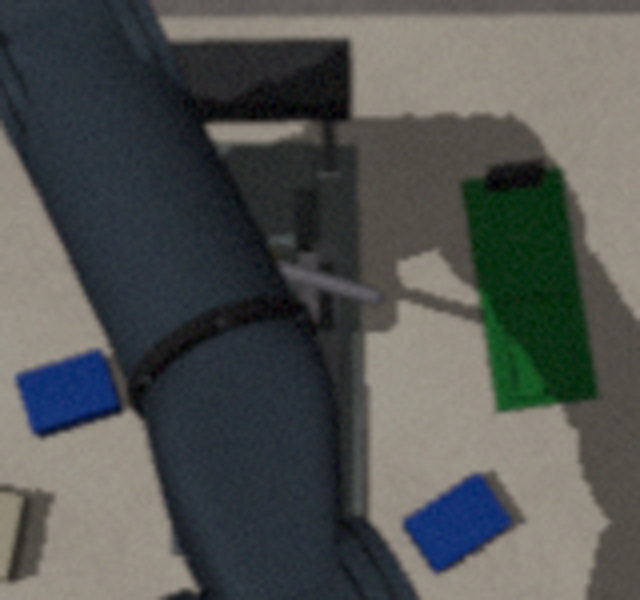

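```bash
python3 -c "
from h import *
for z in (.08,.085,.09,.095,.1,.105):print(z,proj('scene',[[.6674,.0803,z],[.613,.072,z],[.613,.127,z]]).round(1).tolist())
"
python3 - <<'E'
import cv2
im=cv2.imread('pics/s10.png')[440:690,180:380]
cv2.imwrite('pics/s10z.png',cv2.resize(im,None,fx=3,fy=3,interpolation=cv2.INTER_CUBIC)[:600])
E
```

```text
0.08 [[379.1, 241.2], [364.6, 235.7], [375.1, 228.8]]
0.085 [[379.2, 240.0], [364.7, 234.5], [375.2, 227.5]]
0.09 [[379.2, 238.7], [364.7, 233.2], [375.2, 226.3]]
0.095 [[379.3, 237.5], [364.7, 232.0], [375.3, 225.1]]
0.1 [[379.4, 236.2], [364.8, 230.7], [375.3, 223.9]]
0.105 [[379.4, 235.0], [364.8, 229.5], [375.4, 222.6]]
```

View pics/s10z.png

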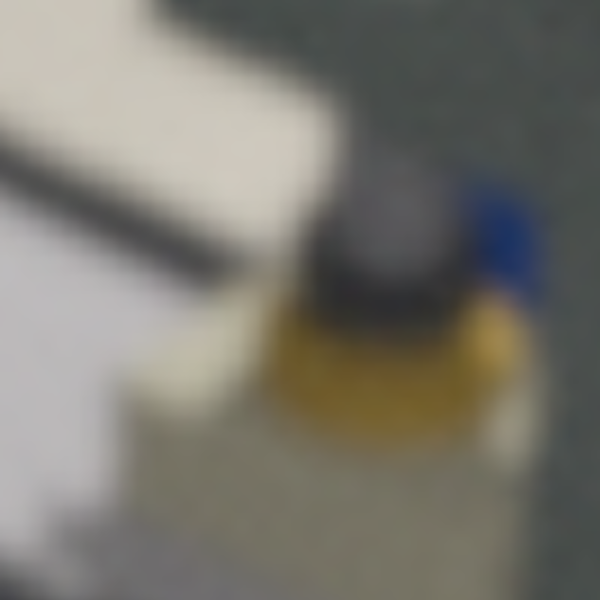

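Call:
{"op": "drive_tool", "data": {"series": [[0,0,0.5,0,0,0],[0,0,1,0,0,0],[0,0,1,0,0,0],[0,0,1,0,0,0],[0,0,1,0,0,0],[0,0,1,0,0,0],[0,0,1,0,0,0],[0,0,0.71,0,0,0]]}}

```text
time_s: 22.48
tcp_pos: [0.6262, 0.0118, 0.3169]
orientation: [-0.42, -0.569, -0.419, 0.569]
contact_force: [0.0, -0.2, 0.2]
grip_width: 0.398
```

Call:
{"op": "drive_tool", "data": {"series": [[0.5,0,0,0,0,0],[0.7,0,0,0,0,0],[0.7,0,0,0,0,0],[0.5,0,0,0,0,0],[0,0,0,0,0,0]]}}

```text
time_s: 23.1
tcp_pos: [0.6262, 0.0145, 0.2555]
orientation: [-0.42, -0.568, -0.421, 0.569]
contact_force: [-0.8, 0.1, -0.2]
grip_width: 0.4
```

```bash
python3 -c "
from h import *
feel()
plan((.6264,.0135,.238),-17.2)
im=optics.camera('scene');crop('scene',(330,140,430,260),6,'s11',im)
"
```

```text
t 23.1 r 0.0891 ang -107.5 yaw -17.1 z 0.2555 Ftan 0.8 Frad 0.1 Fz -0.2 Mz -0.03 Torque(cw resist) F*r -0.07 tot -0.10 g 0.4 q [ 0.07  0.51 -0.27  1.56  0.14  1.09 -0.53]
t 23.1 p [0.6262 0.0145 0.2555] yaw -17.1 F [-0.8  0.1 -0.2] M [-0.01 -0.01 -0.03] g 0.4 q [ 0.07  0.51 -0.27  1.56  0.14  1.09 -0.53]
shift tool [0.7  0.02 0.04] rot [0.02 0.   0.02]
```

View pics/s11.png

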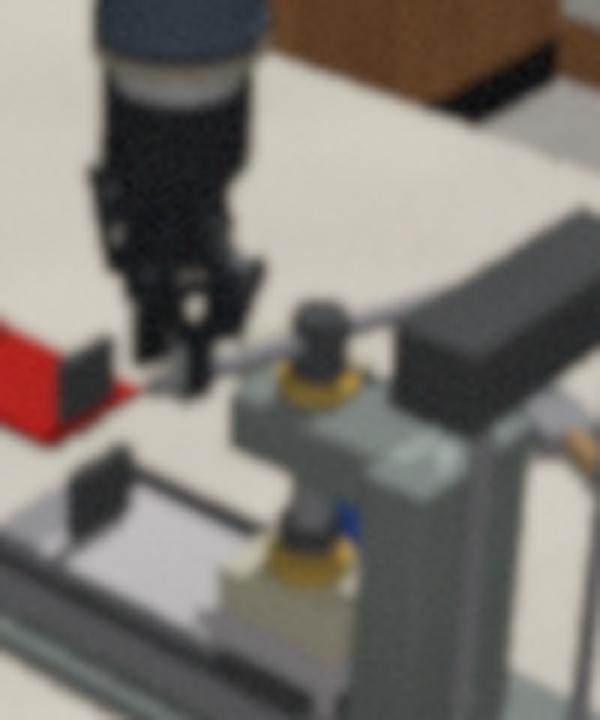

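Fingers straddle the bar end; lower 17 mm and close.

Call:
{"op": "drive_tool", "data": {"series": [[0.4,0,0,0,0,0],[0.25,0,0,0,0,0],[0,0,0,0,0,0]]}}

```text
time_s: 23.52
tcp_pos: [0.6264, 0.0137, 0.24]
orientation: [-0.42, -0.569, -0.42, 0.569]
contact_force: [-1.1, 0.2, -0.1]
grip_width: 0.398
```

Call:
{"op": "drive_tool", "data": {"series": [[0,0,0,0,0,0],[0,0,0,0,0,0],[0,0,0,0,0,0],[0,0,0,0,0,0]], "grip": 0, "newtons": 40}}

```text
time_s: 24.02
tcp_pos: [0.6268, 0.0138, 0.2409]
orientation: [0.42, 0.569, 0.42, -0.569]
contact_force: [-1.3, 0.1, 2.7]
grip_width: 0.143
```

```bash
python3 -c "
from h import *
feel()"
```

```text
t 24.02 r 0.0896 ang -107.0 yaw -17.2 z 0.2409 Ftan 1.2 Frad 0.3 Fz 2.7 Mz -0.04 Torque(cw resist) F*r -0.11 tot -0.15 g 0.143 q [ 0.07  0.52 -0.26  1.58  0.15  1.06 -0.54]
```

Call:
{"op": "drive_tool", "data": {"series": [[0,-0.156,-0.004,0.5,0,0],[0,-0.156,-0.004,0.5,0,0],[0,-0.156,-0.004,0.5,0,0],[0,-0.156,-0.004,0.5,0,0]]}}

```text
time_s: 24.52
tcp_pos: [0.6126, 0.0195, 0.2409]
orientation: [0.368, 0.604, 0.368, -0.603]
contact_force: [-0.0, -0.9, 2.4]
grip_width: 0.144
```

```bash
python3 -c "
from h import *
feel()"
```

```text
t 24.52 r 0.0896 ang -116.8 yaw -27.2 z 0.2409 Ftan -0.4 Frad 0.8 Fz 2.4 Mz 0.20 Torque(cw resist) F*r 0.03 tot 0.24 g 0.144 q [ 0.03  0.5  -0.22  1.62  0.12  1.03 -0.7 ]
```

Call:
{"op": "drive_tool", "data": {"series": [[0,-0.156,-0.004,0.5,0,0],[0,-0.156,-0.004,0.5,0,0],[0,-0.156,-0.004,0.5,0,0],[0,-0.156,-0.004,0.5,0,0]]}}

```text
time_s: 25.02
tcp_pos: [0.5994, 0.0276, 0.2409]
orientation: [0.315, 0.634, 0.314, -0.633]
contact_force: [0.6, -2.9, 2.0]
grip_width: 0.142
```

```bash
python3 -c "
from h import *
feel()"
```

```text
t 25.02 r 0.0897 ang -126.7 yaw -37.2 z 0.2409 Ftan -2.2 Frad 1.9 Fz 2.0 Mz 0.28 Torque(cw resist) F*r 0.20 tot 0.48 g 0.142 q [-0.01  0.48 -0.18  1.66  0.1   1.01 -0.87]
```

Call:
{"op": "drive_tool", "data": {"series": [[0,-0.156,-0.004,0.5,0,0],[0,-0.094,-0.002,0.3,0,0]]}}

```text
time_s: 25.28
tcp_pos: [0.5945, 0.0315, 0.2409]
orientation: [0.292, 0.644, 0.292, -0.644]
contact_force: [0.5, -3.4, 3.5]
grip_width: 0.144
```

```bash
python3 -c "
from h import *
feel()"
```

```text
t 25.27 r 0.0897 ang -130.7 yaw -41.2 z 0.2409 Ftan -2.6 Frad 2.2 Fz 3.5 Mz 0.32 Torque(cw resist) F*r 0.23 tot 0.55 g 0.144 q [-0.03  0.47 -0.16  1.67  0.09  1.01 -0.94]
```

Call:
{"op": "drive_tool", "data": {"series": [[0,-0.094,-0.002,0.3,0,0],[0,-0.094,-0.002,0.3,0,0]]}}

```text
time_s: 25.52
tcp_pos: [0.5909, 0.0347, 0.2408]
orientation: [0.275, 0.652, 0.274, -0.651]
contact_force: [0.1, -5.3, 6.4]
grip_width: 0.144
```

```bash
python3 -c "
from h import *
feel()"
```

```text
t 25.52 r 0.0898 ang -133.8 yaw -44.3 z 0.2408 Ftan -3.7 Frad 3.8 Fz 6.4 Mz 0.31 Torque(cw resist) F*r 0.34 tot 0.64 g 0.144 q [-0.04  0.46 -0.15  1.68  0.08  1.   -0.99]
```

Call:
{"op": "drive_tool", "data": {"series": [[0,-0.094,-0.002,0.3,0,0]]}}

```text
time_s: 25.65
tcp_pos: [0.5892, 0.0363, 0.2408]
orientation: [-0.267, -0.655, -0.266, 0.655]
contact_force: [-1.2, -4.7, 5.6]
grip_width: 0.147
```

```bash
python3 -c "
from h import *
feel()"
```

```text
t 25.65 r 0.0898 ang -135.3 yaw -45.8 z 0.2408 Ftan -2.5 Frad 4.1 Fz 5.6 Mz 0.35 Torque(cw resist) F*r 0.22 tot 0.58 g 0.147 q [-0.05  0.46 -0.14  1.68  0.07  1.   -1.01]
```

Call:
{"op": "drive_tool", "data": {"series": [[0,-0.094,-0.002,0.3,0,0],[0,-0.094,-0.002,0.3,0,0]]}}

```text
time_s: 25.9
tcp_pos: [0.5859, 0.0397, 0.2408]
orientation: [-0.249, -0.662, -0.249, 0.662]
contact_force: [-1.1, -5.2, 5.7]
grip_width: 0.147
```

```bash
python3 -c "
from h import *
feel()"
```

```text
t 25.9 r 0.0899 ang -138.3 yaw -48.8 z 0.2408 Ftan -3.2 Frad 4.3 Fz 5.7 Mz 0.38 Torque(cw resist) F*r 0.28 tot 0.67 g 0.147 q [-0.06  0.46 -0.13  1.69  0.07  1.   -1.07]
```

Call:
{"op": "drive_tool", "data": {"series": [[0,0,0,0,0,0],[0,0,0,0,0,0],[0,0,0,0,0,0],[-0.3,0,0,0,0,0],[-0.8,0,0,0,0,0],[-1,0,0,0,0,0],[-1,0,0,0,0,0],[-1,0,0,0,0,0]], "grip": 40}}

```text
time_s: 26.9
tcp_pos: [0.586, 0.0405, 0.3444]
orientation: [0.25, 0.662, 0.25, -0.661]
contact_force: [0.7, 0.6, 0.1]
grip_width: 0.404
```

Call:
{"op": "drive_tool", "data": {"series": [[0,-0.5,0,0,0,0],[0,-1,0,0,0,0],[0,-1,0,0,0,0],[0,-1,0,0,0,0],[0,-0.5,0,0,0,0],[0,0,0,0,0,0]]}}

```text
time_s: 27.65
tcp_pos: [0.5195, 0.1161, 0.343]
orientation: [-0.25, -0.661, -0.25, 0.661]
contact_force: [0.9, 0.3, 0.3]
grip_width: 0.399
```

```bash
python3 -c "
from h import *
feel()
im=optics.camera('scene');crop('scene',(290,140,430,260),5,'s12',im)
im=optics.camera('top');crop('top',(230,80,390,230),4,'t12',im)
print([(d['at'][0]*640,d['at'][1]*400,d['score']) for d in optics.mark_of('tab_top','scene')])
"
```

```text
t 27.65 r 0.1345 ang 172.9 yaw -48.6 z 0.3430 Ftan 0.4 Frad -0.8 Fz 0.3 Mz -0.05 Torque(cw resist) F*r -0.06 tot -0.10 g 0.399 q [-0.19  0.29 -0.16  1.66  0.05  1.19 -1.21]
[(347.96799999999996, 197.2, 0.86), (344.832, 214.12, 0.79), (368.0, 291.68, 0.67)]
```

View pics/s12.png

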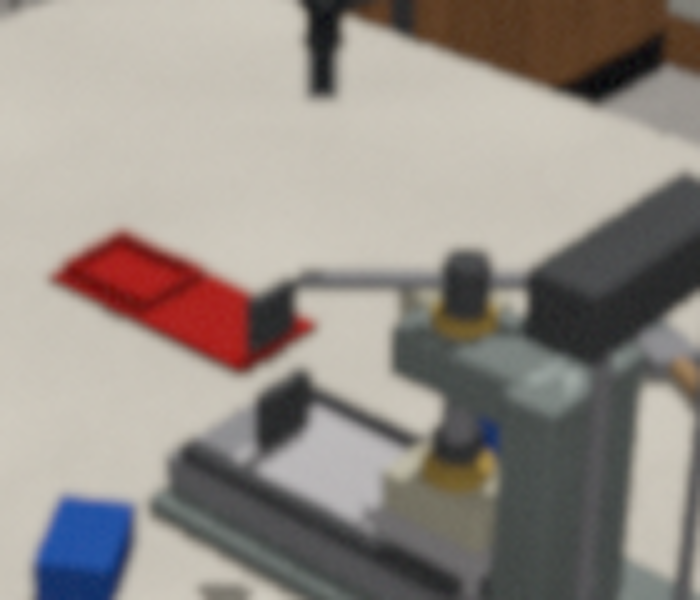

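View pics/t12.png

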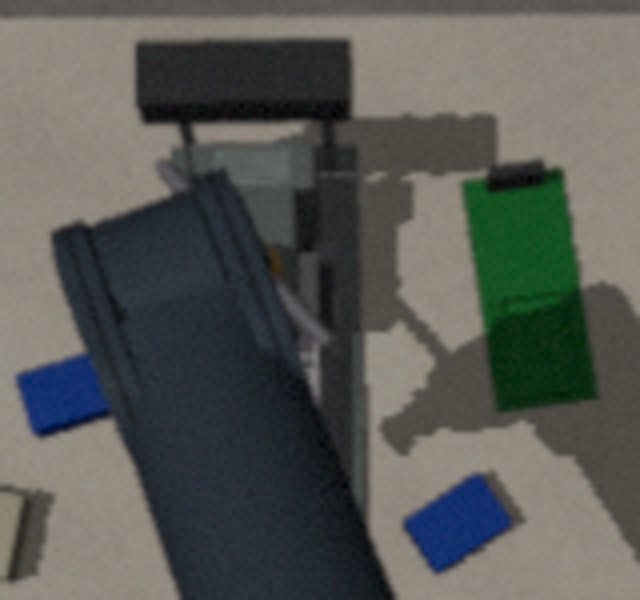

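```bash
python3 -c "
from rig import manip
print(manip.job_done())"
```

```text
the job is handed in; nothing more can be done
None
```

The tray is home against its rear stop and the press is screwed down on the soap. I estimate about 42–52 N on the block, inside the 25–80 N window. I handed the job in at about 28 s with the hand clear of everything.

- **Tray:** I pushed it by its tab. It stopped moving with the tab centre at x ≈ 0.504 m, where home is 0.503 m, and the push force rose to about 21 N. The tab was in the same place in the last picture.
- **Handle:** I turned it clockwise about 209° (3.65 rad), roughly 177° on one end of the bar and 32° on the other. The torque was about 0.25 N m while free, apart from one reading of 0.44 N m partway round. It started to rise about 187–197° into the turn and reached 0.67 N m where I stopped.
- **Pad force:** The low end of the estimate uses the stated 0.35 N m free torque, and the high end uses the roughly 0.27 N m I took as my own free reading. Single readings scattered by about 0.05 N m: one near the end dropped to 0.58 after 0.64. The force is inferred from torque, not measured directly.
- **Last picture:** It shows the pad's foot on the soap. The parts of the table in view look unchanged, but I did not check the spare block, dish or brush separately at the end.

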